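Set the length stop of a track-building jig

ROBOT

A 6-joint arm with a two-finger parallel gripper is mounted at the origin on the work surface. World frame = base frame: x ahead of the robot, y to its left, z up, the work surface at z = 0. Lengths are in m, angles in rad, forces in N, time in s.
With the tool pointing down it reaches from about 0.35 to 0.775 m from the base axis. Payload 7.3 kg.
Tool frame: the origin (TCP) lies at the very end of the fingers, on their centre line; the grasp point (between the pads) lies 19 mm behind it (robot.pinch_z is the distance from the TCP to the grasp point, in m); z points along the fingers, y is the line along which they close (so a half turn about z gives the same grasp; the last joint's range is limited). The gripper opens to 92 mm and grips with 3 to 60 N. Pads are 19 mm wide; open, the fingers measure 130 mm over their backs; the gripper's body (75 mm by 190 mm) begins 47 mm behind the grasp point.
Start: joints at [1, 0.342, 1.524, -0, 1.275, -0.146], TCP at [0.216, 0.478, 0.227] pointing down, gripper open.
Joint ranges: [-2.53, 2.53], [-0.77, 2.02], [0.04, 2.7], [-1, 4.14], [0.28, 2.66], [-3.11, 3.11]. Speed limits (rad/s): [2.57, 2.57, 3.14, 3.14, 3.14, 3.14].

INTERFACE

Orientations are given as [roll, pitch, yaw] about the fixed x, y, z axes, in that order (R = Rz(yaw) Ry(pitch) Rx(roll)).
In Python, from cell import robot gives the robot as it stands.
- The arm moves only by the tool move_arm, never from a script. Its argument "motion" is a list of rows, each a list of 6 numbers: the shift along the tool's x, y, z in units of 0.1 m (1.0 is 0.1 m), then the turn, a rotation vector about the tool's x, y, z in units of pi rad (1.0 is pi rad). In form: [[dx, dy, dz, rx, ry, rz], ...]. A call has 1 to 12 rows; each row is the pose to reach, as a shift and turn from the pose commanded when the call began, along the tool's axes at that moment, turning the shorter way round; what a row does not reach only later rows make up. A row lasts 1/8 s, in which the tool goes at most 62.5 mm and 10.7 degrees, less where a joint would pass 70% of its speed; a pose out of reach is approached as far as the arm can. A call with a number of a shift or a turn outside -1 to 1 is refused whole. A call with a gripper value outside its range is refused whole. "fingers" is the opening, from -1 (shut) to 1 (fully open), set as the call begins (left out, the last holds). The fingers move at their own pace and stop on an object; "newtons" is the grip in N (left out, the last holds). Time passes only in rows, so rows that repeat a pose let the fingers close. It gives the time, the measured TCP pose, the force, the opening and the grip force at its end, in the units of the state.
- robot.observe(): the state, without advancing time (a new reading comes with each control period).
- robot.read_camera(name): name is "scene" or "side" or "wrist"; returns a dict with "image" (400x640x3 uint8, red, green, blue), "range_z" (400x640 float32, m along the optical axis (not along the pixel's ray), 0 where there is no reading), "vfov" (degrees; the focal length in pixels is half the picture's height over the tangent of half this angle, whatever the lens; pixels are square), "cx", "cy" (the principal point, pixels), "k1" (the pictures are not rectified: a ray, as slopes to the right and down, at radius r is drawn at 1 + k1 r^2 times it, then the intrinsics apply), "extrinsics" (4x4, takes a point from camera to world coordinates); the wrist camera has in their place "hand_eye" (4x4, takes a point from camera to tool coordinates, whose origin is the TCP and whose axes are the flange's). Camera axes: x right, y up, looking along -z (the intrinsics and any distortion apply to the point x, -y, -z); pixel columns grow to the right and rows downward; lengths in m; the calibration is good to about 2 mm. A picture is of the moment at which its call begins: read the wrist's pose just before it.
- robot.hand_in(): hands the job in; it is judged then, once.
The state is a dict: "time": time; "qpos": joint angles; "qvel": joint speeds; "joint_efforts": joint torques, N m; "tool_pos": TCP position; "tool_rot": TCP orientation; "contact_force": force on the tool from outside, world axes, zero at the start; "torque": the same for the moment, N m; "opening": finger opening in m; "grip_force": force on a finger pad.
Only numpy, scipy, OpenCV 4.12 (cv2) and the standard library are available. Lean on these libraries where they do the work, as an engineer would, in place of code of your own. Each camera call takes 0.05 s, during which the arm holds its last target. There are 200 camera calls.

TASK

Before the next run of tank track is laid up, set the length stop of the aluminium track jig: crank the jig's handwheel round by its upright handle, clockwise from above, until the stop's pointer stands at the one long mark of the scale. Move the stop only with the handwheel, do not touch it directly, and let go of the handle when it is set.

Things in the scene. Friction and masses are not known exactly. Their poses are not given: they have to be found in the camera images.
- handle_mid (a point): Upright black plastic handle of the handwheel: a peg 18 mm in diameter, 40 mm tall, spinning freely on its own pin, so a gripper can hold it without turning as it goes round. The point is on its centre line half-way up, 22 mm above the wheel's face, 98 mm above the desk and 40 mm from the wheel's axis. Nothing else within 100 mm of that axis is higher than the wheel.
- wheel_axis (a point): Centre of the handwheel's upper face, 76 mm above the desk. A level aluminium disc 108 mm across at one end of the jig (330 x 110 mm, fixed); vertical axis, 1.5 N at the handle turns it, stays where left. One turn moves the stop 60 mm; clockwise from above: away from the wheel. Two turns in all. The jig's small black thumbwheel and the round turntable on the desk play no part.
- stop: Length stop: a dark steel block 50 x 28 x 28 mm (28 mm along its travel), sliding along the jig on the screw, its top 49 mm above the desk. A thin black pointer reaches out 37 mm sideways over the white scale. Origin: the pointer's tip, 25 mm above the desk. Its y axis points along the jig away from the wheel; cranking clockwise moves it towards +y.
- long_mark (a point): The scale's one long mark: a black line 4 mm wide right across a white strip 26 x 160 mm on the jig's bed; the other marks, every 10 mm, are short. The point is the line's middle, 22 mm above the desk; its y axis is parallel to the stop's, and along it pointer and mark must agree. At the start the mark lies farther from the wheel than the pointer.

How it is judged:
At the end, for the whole second after the job is handed in: The stop's pointer is within 10 mm of the long mark along the jig, and the stop is at rest (y of stop in the frame of long_mark between -0.01 and 0.01 m and linear speed of stop below 0.005 m/s); the robot touches nothing.
It fails at once if the robot touches the stop itself (more than 2 N) (contact force between any of the fingers, the arm and stop above 2 N).
It also fails if it takes over 51 s, if anything falls off the work surface, if the arm or the gripper's body presses on something with over 40 N, if the wrist force passes 120 N, or if a joint passes its speed limit or range.

## Working session

There is one attempt and no reset: what is moved stays moved. The work goes in short steps, Python scripts to look and compute and a tool call to move; the robot and the scene stay as the last step left them, time stands still between calls to the robot, and variables do not carry over. Pictures are saved under pics/ and viewed, at most 10 in all, crops included, and the job is handed in when it is done.

Besides the shell and the picture viewer there is one more tool, called after "Emit:" as name(argument=value, ...) on one line, values as JSON. move_arm: Moves the arm, as the interface text tells. Shifts and turns lie within -1 to 1; 1 stands for 0.1 m of shift or pi rad of turn. Its arguments: {"type":"object","properties":{"motion":{"type":"array"},"fingers":{"type":"number"},"newtons":{"type":"number"}},"required":["motion"]}

```bash
mkdir -p pics; cat > h.py <<'E'
import numpy as np, cv2
from cell import robot
from scipy.spatial.transform import Rotation as R
def cam(name):
    s=robot.observe(); c=robot.read_camera(name)
    if name=="wrist":
        T=np.eye(4);T[:3,:3]=R.from_euler('xyz',s['tool_rot']).as_matrix();T[:3,3]=s['tool_pos']
        c['E']=T@c['hand_eye']
    else: c['E']=np.array(c['extrinsics'])
    return c
def ray(c,u,v):
    f=200/np.tan(np.radians(c['vfov'])/2)
    K=np.array([[f,0,c['cx']],[0,f,c['cy']],[0,0,1]])
    p=cv2.undistortPoints(np.array([[[u,v]]],float),K,np.array([c['k1'],0,0,0,0.]))[0,0]
    return c['E'][:3,:3]@np.array([p[0],-p[1],-1]),c['E'][:3,3]
def atz(c,u,v,z):
    d,o=ray(c,u,v); return o+d*(z-o[2])/d[2]
def save(c,n): cv2.imwrite('pics/'+n,c['image'][:,:,::-1])
E
python3 - <<'E'
from h import *
import pickle
for n in ("scene","side"):
    c=cam(n); save(c,n+'1.png'); pickle.dump(c,open(n+'.pkl','wb')); print(n,c['E'][:3,3])
print(robot.observe())
E
```

```text
scene [1.11065839 0.00559019 0.52790862]
side [0.33629899 0.42721125 0.54961701]
{'time': 0.1, 'qpos': array([ 1.00000400e+00,  3.42636132e-01,  1.52489049e+00, -1.14726530e-07,
        1.27540596e+00, -1.45934019e-01]), 'qvel': array([-0.00144642, -0.00225816, -0.00382895, -0.00020677,  0.00190023,
        0.00157547]), 'joint_efforts': array([ 1.73630360e-03, -4.32003880e+01, -2.44695443e+01,  7.20090070e-02,
        5.26188430e-02, -9.12762721e-05]), 'tool_pos': array([0.21615722, 0.47805102, 0.22613406]), 'tool_rot': array([-3.14026695e+00, -1.94739325e-04,  2.71673425e+00]), 'contact_force': array([-0.40113875, -0.17877788, -0.36143177]), 'torque': array([-0.00340055, -0.04744293, -0.03733309]), 'grip_force': 0.0, 'opening': 0.09173838587405041}
```

View pics/scene1.png

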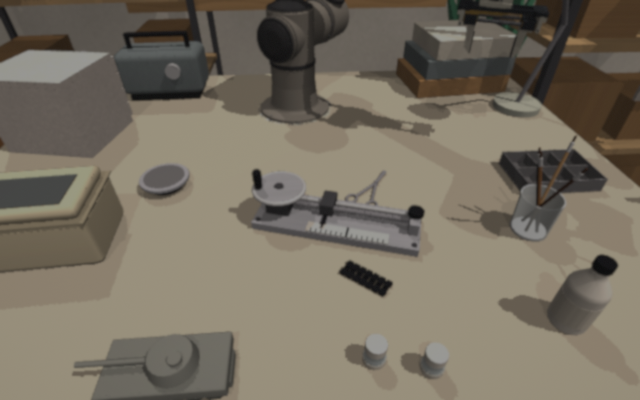

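View pics/side1.png

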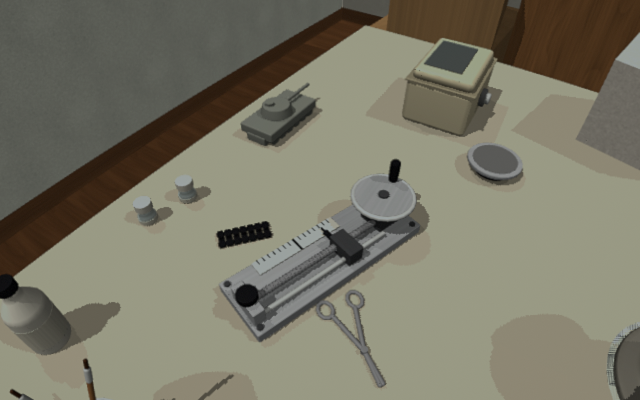

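The scene view shows the wheel at (278,187), its handle at (257,180) and the stop at (328,203). The side view shows the wheel at (383,196), the handle at (395,171), the pointer near (325,233) and the long mark near (297,243). I'll enlarge the side view.

```bash
python3 - <<'E'
import cv2
i=cv2.imread('pics/side1.png')[150:300,230:430]
cv2.imwrite('pics/c1.png',cv2.resize(i,None,fx=4,fy=4,interpolation=cv2.INTER_CUBIC))
E
```

```text
(no output)
```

View pics/c1.png

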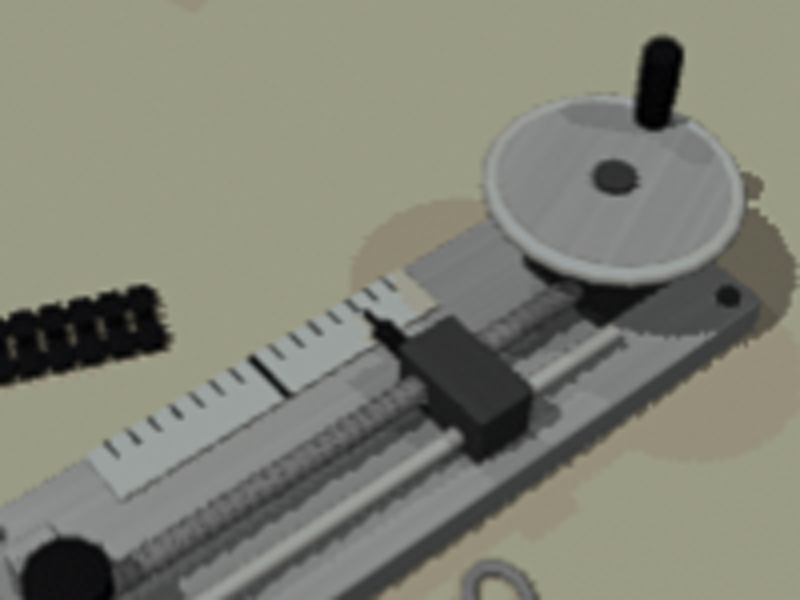

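In the crop, the pointer tip is at (367,314), the long mark's middle at (270,376), the hub at (615,177) and the handle's middle at (658,84).

```bash
python3 - <<'E'
from h import *
import pickle
c=pickle.load(open('side.pkl','rb'));s=pickle.load(open('scene.pkl','rb'))
P={}
for n,u,v,z in (("ptr",367,314,.025),("mark",270,376,.022),("hub",615,177,.077),("hand",658,84,.098),("stripA",420,290,.022),("stripB",110,475,.022)):
    P[n]=atz(c,230+u/4-.4,150+v/4-.4,z); print(n,P[n].round(4))
print('scene hub',atz(s,278.5,186,.077),'hand',atz(s,257,180,.098),'mark',atz(s,347,232,.022))
d=P["stripB"]-P["stripA"];print(np.linalg.norm(d));d/=np.linalg.norm(d)
r=P["hand"]-P["hub"];print('r',np.hypot(*r[:2]),'ang',np.degrees(np.arctan2(r[1],r[0])),'axis',np.degrees(np.arctan2(d[1],d[0])),d)
print('gap',(P["mark"]-P["ptr"])@d)
E
```

```text
ptr [0.5794 0.0419 0.025 ]
mark [0.5953 0.0894 0.022 ]
hub [ 0.5116 -0.038   0.077 ]
hand [ 0.5142 -0.0766  0.098 ]
stripA [0.5695 0.0158 0.022 ]
stripB [0.6182 0.1637 0.022 ]
scene hub [ 0.51416793 -0.0373045   0.077     ] hand [ 0.51976313 -0.07665713  0.098     ] mark [0.59703959 0.09020339 0.022     ]
0.15568578736582422
r 0.038748448321695855 ang -86.17600524675802 axis 71.7856617142599 [0.31257264 0.94989386 0.        ]
gap 0.05010732626055996
```

Emit:
move_arm(motion=[[-0.4,-0.32,0,0,0,0],[-0.84,-0.64,0,0,0,0]])

```text
time: 0.35
tool_pos: [0.2665, 0.3844, 0.2262]
tool_rot: [-3.141, -0.0, 2.719]
contact_force: [0.8, -0.3, 1.1]
opening: 0.0919
grip_force: 0.0
```

Emit:
move_arm(motion=[[-0.4,-0.32,0,0,0,0],[-0.84,-0.64,0,0,0,0]])

```text
time: 0.6
tool_pos: [0.3169, 0.291, 0.2265]
tool_rot: [-3.141, -0.0, 2.717]
contact_force: [1.5, 0.4, 0.3]
opening: 0.0919
grip_force: 0.0
```

Emit:
move_arm(motion=[[-0.4,-0.32,0,0,0,0],[-0.84,-0.64,0,0,0,0]])

```text
time: 0.85
tool_pos: [0.3671, 0.198, 0.2266]
tool_rot: [3.142, -0.0, 2.717]
contact_force: [1.3, 0.1, 0.7]
opening: 0.0916
grip_force: 0.0
```

Emit:
move_arm(motion=[[-0.4,-0.32,0,0,0,0],[-0.84,-0.64,0,0,0,0]])

```text
time: 1.1
tool_pos: [0.4173, 0.1051, 0.2266]
tool_rot: [3.141, -0.0, 2.717]
contact_force: [1.0, 1.2, 0.7]
opening: 0.0919
grip_force: 0.0
```

Emit:
move_arm(motion=[[-0.4,-0.32,0,0,0,0],[-0.84,-0.64,0,0,0,0],[-0.84,-0.64,0,0,0,0],[-0.84,-0.64,0,0,0,0],[-0.84,-0.64,0,0,0,0]])

```text
time: 1.72
tool_pos: [0.4665, 0.0148, 0.2267]
tool_rot: [3.141, -0.001, 2.718]
contact_force: [0.6, 0.2, 0.0]
opening: 0.0918
grip_force: 0.0
```

```bash
python3 - <<'E'
from h import *
import pickle
c=cam("wrist"); save(c,'w1.png'); pickle.dump(c,open('w1.pkl','wb'));s=robot.observe()
print(s['time'],s['tool_pos'],s['tool_rot'],s['qpos'],s['qvel'].round(3),c['E'].round(3))
E
```

```text
1.775 [0.46662165 0.01483011 0.22677962] [ 3.14141020e+00 -2.15393002e-04  2.71854420e+00] [-1.32778956e-01  2.35582338e-01  1.67471060e+00  2.50772169e-04
  1.23145389e+00 -1.28061030e+00] [ 0.001  0.    -0.004 -0.    -0.001 -0.002] [[ 0.413 -0.875 -0.253  0.399]
 [ 0.911  0.396  0.115  0.046]
 [-0.    -0.278  0.961  0.384]
 [ 0.     0.     0.     1.   ]]
```

View pics/w1.png

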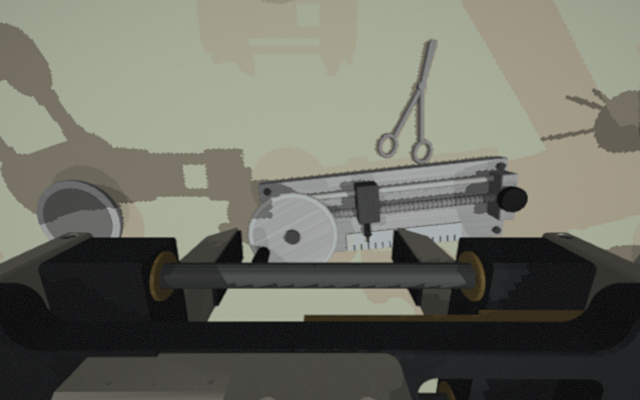

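The wrist view shows the hub at (291.5,237), the handle just above the bar at (262,256), and the pointer at (368,241).

```bash
python3 - <<'E'
from h import *
import pickle
c=pickle.load(open('w1.pkl','rb'))
for n,u,v,z in (("hub",291.5,237,.078),("hand",261,256,.105),("ptr",368.5,242,.025)):
    print(n,atz(c,u,v,z))
E
```

```text
hub [ 0.51023788 -0.03757068  0.078     ]
hand [ 0.50694339 -0.07057919  0.105     ]
ptr [0.58059704 0.04234879 0.025     ]
```

Emit:
move_arm(motion=[[-0.41,-0.32,0.2,0,0,0],[-0.82,-0.64,0.5,0,0,0],[-0.82,-0.64,0.8,0,0,0],[-0.82,-0.64,0.8,0,0,0]])

```text
time: 2.28
tool_pos: [0.5139, -0.0774, 0.1449]
tool_rot: [-3.141, -0.005, 2.717]
contact_force: [-0.3, 0.7, 1.0]
opening: 0.0918
grip_force: 0.0
```

Emit:
move_arm(motion=[[0,0,0.2,0,0,0],[0,0,0.4,0,0,0],[0,0,0.55,0,0,0],[0,0,0.63,0,0,0],[0,0,0.63,0,0,0],[0,0,0.63,0,0,0]])

```text
time: 3.02
tool_pos: [0.516, -0.0784, 0.0844]
tool_rot: [3.141, 0.001, 2.717]
contact_force: [0.0, -0.5, -0.2]
opening: 0.092
grip_force: 0.0
```

```bash
python3 - <<'E'
from h import *
c=cam("side"); i=c['image'][80:280,230:480,::-1]
cv2.imwrite('pics/s2.png',cv2.resize(i,None,fx=3,fy=3,interpolation=cv2.INTER_CUBIC))
E
```

```text
(no output)
```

View pics/s2.png

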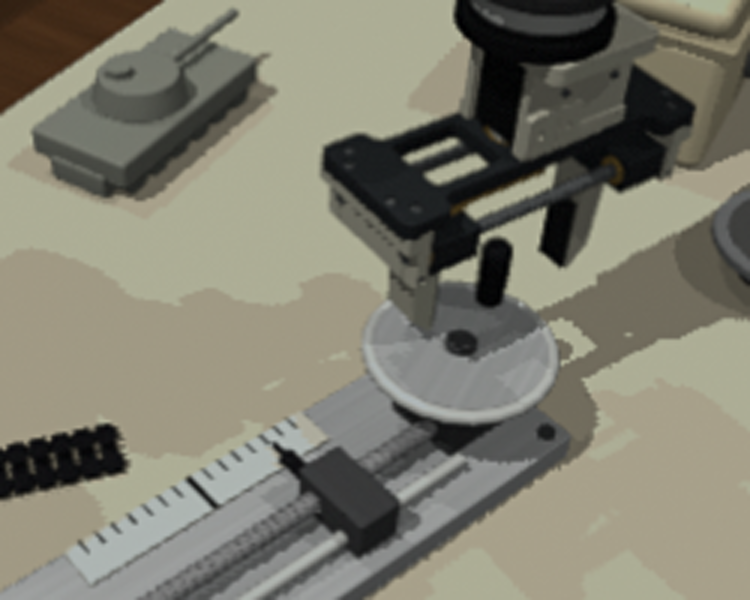

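The fingers straddle the handle at (493,272), and the pointer is still at about (283,450). Now I close them gently.

Emit:
move_arm(motion=[[0,0,0,0,0,0],[0,0,0,0,0,0],[0,0,0,0,0,0],[0,0,0,0,0,0],[0,0,0,0,0,0],[0,0,0,0,0,0],[0,0,0,0,0,0],[0,0,0,0,0,0]], fingers=-1, newtons=15)

```text
time: 4.08
tool_pos: [0.5155, -0.0782, 0.0837]
tool_rot: [3.141, -0.0, 2.717]
contact_force: [-0.1, 5.8, 1.0]
opening: 0.017
grip_force: 15.1
```

```bash
cat >> h.py <<'E'
def arc(cen,a0,a1,n,r=.04):
    s=robot.observe();M=R.from_euler('xyz',s['tool_rot']).as_matrix()
    p0=np.array([*(cen+r*np.array([np.cos(np.radians(a0)),np.sin(np.radians(a0))])),0])
    for a in np.linspace(a0,a1,n+1)[1:]:
        p=np.array([*(cen+r*np.array([np.cos(np.radians(a)),np.sin(np.radians(a))])),0])
        print(round(a),(M.T@(p-p0)*10).round(2).tolist())
E
python3 - <<'E'
from h import *
arc(np.array([.5115,-.0377]),-84.5,-194.5,11)
E
```

```text
-94 [0.06, -0.03, -0.0]
-104 [0.13, -0.05, -0.0]
-114 [0.2, -0.05, -0.0]
-124 [0.27, -0.05, 0.0]
-134 [0.34, -0.03, 0.0]
-144 [0.4, 0.0, 0.0]
-154 [0.46, 0.04, 0.0]
-164 [0.51, 0.09, 0.0]
-174 [0.55, 0.15, 0.0]
-184 [0.58, 0.21, 0.0]
-194 [0.59, 0.28, 0.0]
```

Emit:
move_arm(motion=[[0.06,-0.03,0,0,0,0],[0.13,-0.05,0,0,0,0],[0.2,-0.05,0,0,0,0],[0.27,-0.05,0,0,0,0],[0.34,-0.03,0,0,0,0],[0.4,0,0,0,0,0],[0.4,0,0,0,0,0]])

```text
time: 4.95
tool_pos: [0.4796, -0.0612, 0.0838]
tool_rot: [3.14, 0.002, 2.717]
contact_force: [5.0, 5.4, -4.0]
opening: 0.017
grip_force: 15.0
```

Emit:
move_arm(motion=[[0.06,0.04,0,0,0,0],[0.11,0.09,0,0,0,0],[0.15,0.15,0,0,0,0],[0.18,0.21,0,0,0,0],[0.19,0.28,0,0,0,0],[0.19,0.28,0,0,0,0]])

```text
time: 5.7
tool_pos: [0.4736, -0.0285, 0.0838]
tool_rot: [3.141, 0.001, 2.717]
contact_force: [3.9, 1.3, -2.4]
opening: 0.0171
grip_force: 15.0
```

```bash
python3 - <<'E'
from h import *
s=robot.observe();p=s['tool_pos'][:2]-[.5115,-.0377];print(s['tool_pos'],np.hypot(*p),np.degrees(np.arctan2(p[1],p[0])),s['contact_force'])
arc(np.array([.5115,-.0377]),-194.5,-344.5,15)
E
```

```text
[ 0.47359489 -0.0284689   0.08377839] 0.0390129575859145 166.31308040977595 [ 3.90966758  1.28562761 -2.35944596]
-204 [0.01, 0.07, 0.0]
-214 [-0.0, 0.14, 0.0]
-224 [-0.02, 0.21, 0.0]
-234 [-0.05, 0.27, 0.0]
-244 [-0.09, 0.33, 0.0]
-254 [-0.14, 0.38, 0.0]
-264 [-0.2, 0.42, 0.0]
-274 [-0.26, 0.44, 0.0]
-284 [-0.33, 0.46, 0.0]
-294 [-0.4, 0.47, 0.0]
-304 [-0.46, 0.46, 0.0]
-314 [-0.53, 0.44, 0.0]
-324 [-0.6, 0.41, 0.0]
-334 [-0.65, 0.37, 0.0]
-344 [-0.7, 0.32, 0.0]
```

Emit:
move_arm(motion=[[0.01,0.07,0,0,0,0],[0,0.14,0,0,0,0],[-0.02,0.21,0,0,0,0],[-0.05,0.27,0,0,0,0],[-0.09,0.33,0,0,0,0],[-0.14,0.38,0,0,0,0],[-0.2,0.42,0,0,0,0],[-0.26,0.44,0,0,0,0],[-0.33,0.46,0,0,0,0],[-0.4,0.47,0,0,0,0],[-0.4,0.47,0,0,0,0]])

```text
time: 7.08
tool_pos: [0.5304, -0.0025, 0.0838]
tool_rot: [3.141, 0.002, 2.717]
contact_force: [2.8, 2.9, -0.4]
opening: 0.0173
grip_force: 15.0
```

Emit:
move_arm(motion=[[-0.06,-0.01,0,0,0,0],[-0.13,-0.03,0,0,0,0],[-0.2,-0.06,0,0,0,0],[-0.25,-0.1,0,0,0,0],[-0.3,-0.15,0,0,0,0],[-0.3,-0.15,0,0,0,0]])

```text
time: 7.82
tool_pos: [0.5513, -0.0292, 0.0838]
tool_rot: [3.141, 0.003, 2.716]
contact_force: [5.3, -0.2, -3.1]
opening: 0.0166
grip_force: 15.0
```

```bash
python3 - <<'E'
from h import *
s=robot.observe();p=s['tool_pos'][:2]-[.5115,-.0377];print(s['tool_pos'],np.hypot(*p),np.degrees(np.arctan2(p[1],p[0])),s['contact_force'])
c=cam("side"); i=c['image'][150:300,230:430,::-1]
cv2.imwrite('pics/s3.png',cv2.resize(i,None,fx=4,fy=4,interpolation=cv2.INTER_CUBIC))
arc(np.array([.5115,-.0377]),-344.5,-394.5,5)
E
```

```text
[ 0.55134823 -0.02921152  0.08380992] 0.040742308695991436 12.025410895656204 [ 5.25540483 -0.21244785 -3.11109326]
-354 [-0.04, -0.06, 0.0]
-364 [-0.07, -0.12, 0.0]
-374 [-0.09, -0.19, 0.0]
-384 [-0.09, -0.26, 0.0]
-394 [-0.09, -0.33, 0.0]
```

View pics/s3.png

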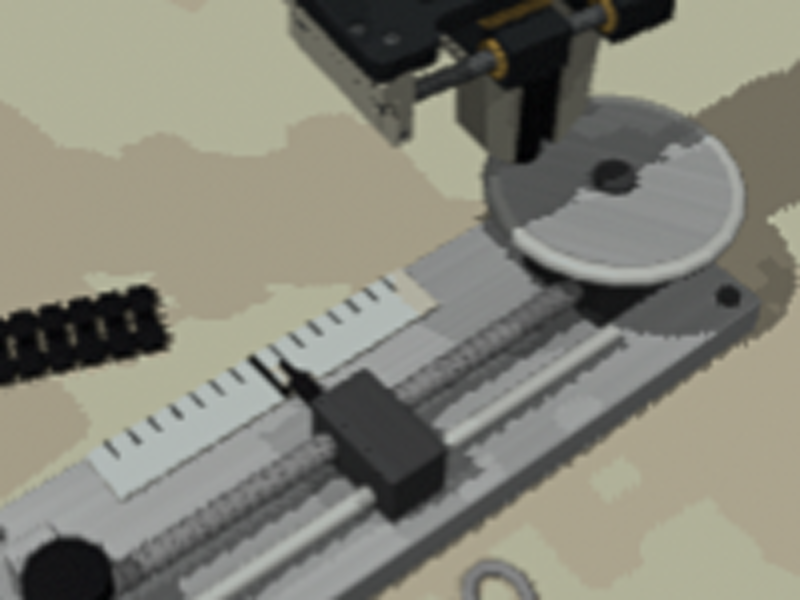

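The pointer tip, at (283,364), is now about 7 mm short of the long mark, whose middle is at (270,376). That takes about 40° more.

Emit:
move_arm(motion=[[-0.04,-0.06,0,0,0,0],[-0.07,-0.12,0,0,0,0],[-0.09,-0.19,0,0,0,0],[-0.09,-0.26,0,0,0,0],[-0.09,-0.27,0,0,0,0],[-0.09,-0.27,0,0,0,0]])

```text
time: 8.62
tool_pos: [0.5474, -0.0573, 0.0838]
tool_rot: [-3.141, 0.001, 2.717]
contact_force: [3.7, -3.4, -2.1]
opening: 0.0171
grip_force: 15.0
```

```bash
python3 - <<'E'
from h import *
s=robot.observe();p=s['tool_pos'][:2]-[.5115,-.0377];print(s['tool_pos'],np.hypot(*p),np.degrees(np.arctan2(p[1],p[0])),s['contact_force'])
c=cam("side"); i=c['image'][150:300,230:430,::-1]
cv2.imwrite('pics/s4.png',cv2.resize(i,None,fx=4,fy=4,interpolation=cv2.INTER_CUBIC))
E
```

```text
[ 0.54741134 -0.05732479  0.08379935] 0.040923796039722536 -28.655674233356162 [ 3.66061408 -3.39898388 -2.09986403]
```

View pics/s4.png

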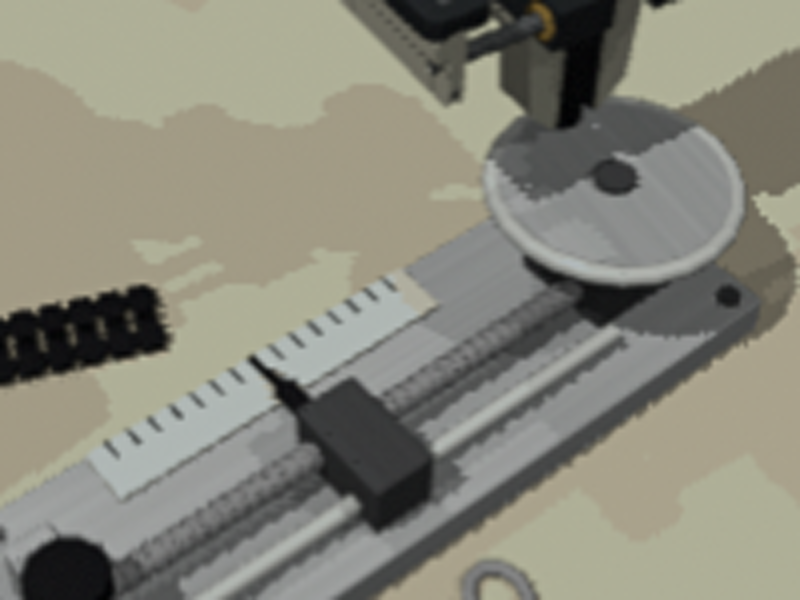

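The pointer now lies on the long mark at (268,375). I'll open the fingers and lift straight up.

Emit:
move_arm(motion=[[0,0,0,0,0,0],[0,0,0,0,0,0],[0,0,0,0,0,0],[0,0,0,0,0,0],[0,0,0,0,0,0],[0,0,0,0,0,0]], fingers=0.5)

```text
time: 9.43
tool_pos: [0.5473, -0.0565, 0.0837]
tool_rot: [3.142, -0.0, 2.717]
contact_force: [0.4, -0.1, 0.6]
opening: 0.0678
grip_force: 0.0
```

Emit:
move_arm(motion=[[0,0,-0.2,0,0,0],[0,0,-0.5,0,0,0],[0,0,-0.9,0,0,0],[0,0,-1,0,0,0],[0,0,-1,0,0,0],[0,0,-1,0,0,0],[0,0,-1,0,0,0]])

```text
time: 10.3
tool_pos: [0.5467, -0.0564, 0.1824]
tool_rot: [-3.141, -0.002, 2.717]
contact_force: [0.3, 0.3, 0.3]
opening: 0.0689
grip_force: 0.0
```

```bash
python3 - <<'E'
from h import *
c=cam("side"); i=c['image'][150:300,230:430,::-1]
cv2.imwrite('pics/s5.png',cv2.resize(i,None,fx=4,fy=4,interpolation=cv2.INTER_CUBIC))
E
```

```text
(no output)
```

View pics/s5.png

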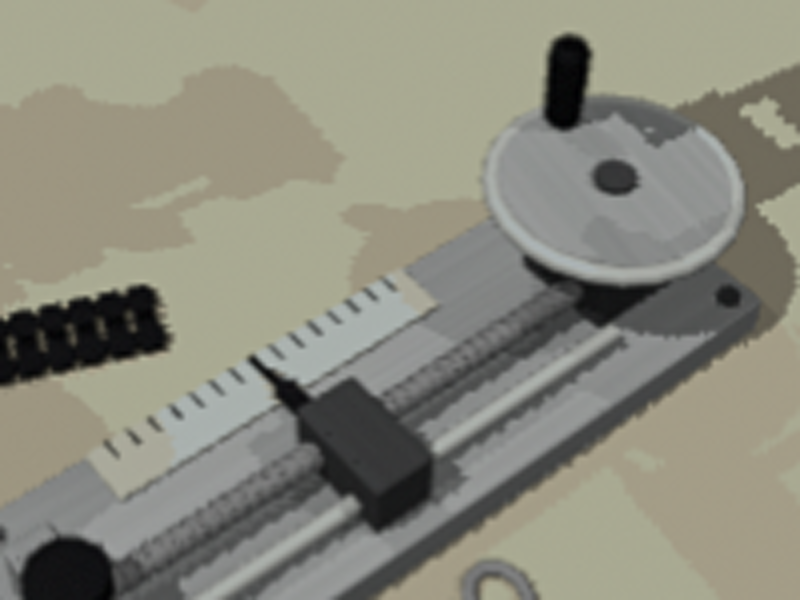

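The handle is free at (567,80) and the pointer is still on the long mark at (268,375).

```bash
python3 -c "
from cell import robot
print(robot.hand_in())"
```

```text
the job is handed in; nothing more can be done
None
```

The stop's pointer stands on the long mark in the last picture; it was moved only with the handwheel, the handle is released with the arm clear above it, and the job is handed in (no verdict was returned).

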